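Seat the quartz control cell in the polarimeter's V-trough

ROBOT

A 6-joint arm with a two-finger parallel gripper is mounted at the origin on a cart in front of the work surface, level with it; the furniture and walls round the work are solid. World frame = base frame: x ahead of the robot, y to its left, z up, the work surface at z = 0. Lengths are in m, angles in degrees, forces in N, time in s.
With the tool pointing down it reaches from about 0.25 to 0.725 m from the base axis. Payload 9.7 kg.
Tool frame: the origin (TCP) lies at the very end of the fingers, on their centre line; the grasp point (between the pads) lies 19 mm behind it (bot.grip_point_offset is the distance from the TCP to the grasp point, in m); y points along the fingers, x is the direction in which the jaws open and shut, and the axes are right-handed (so a half turn about y gives the same grasp; the last joint's range is limited). The gripper opens to 85 mm and grips with 20 to 120 N. Pads are 22 mm wide; open, the fingers measure 114 mm over their backs; the gripper's body (76 mm by 85 mm) begins 54 mm behind the grasp point. The pads swing forward as they close: fully open they stand 13 mm farther back than shut.
Start: joints at [74.771, 4.979, 10.078, 95.1, 0, 90], TCP at [0.144, 0.531, 0.231] pointing down, gripper open.
Joint ranges: [-179.16, 179.16], [-48.56, 103.87], [-65.8, 70.77], [-126.05, 130.52], [-82.76, 87.17], [-180, 180]. Speed limits (degrees/s): [127.2, 127.2, 147.25, 180, 180, 180].

INTERFACE

Orientations are given as [roll, pitch, yaw] about the fixed x, y, z axes, in that order (R = Rz(yaw) Ry(pitch) Rx(roll)).
In Python, from workcell import bot gives the robot as it stands.
- The arm moves only by the shell command python3 -m inch 'ROWS' [FORCE]. ROWS is JSON, a list of rows, each a list of 3 entries, a list of its own where there are three numbers: the shift along the tool's x, y, z in mm, then the turn, a rotation vector about the tool's x, y, z in rad, then the finger opening in mm, from 0 to 85.4. In form: [[[x, y, z], [ax, ay, az], grip], ...]. A call has 1 to 20 rows; each row is the pose to reach, as a shift and turn from the pose measured when the call began, along the tool's axes at that moment; what a row does not reach only later rows make up. A row lasts 1/10 s, in which the tool goes at most 50 mm and 8.59 degrees, less where a joint would pass 70% of its speed; a pose out of reach is approached as far as the arm can. A call with a gripper value outside its range is refused whole. The fingers move at their own pace and stop on an object; FORCE is the grip in N (left out, the last holds). Time passes only in rows, so rows that repeat a pose let the fingers close. It gives the time, the measured TCP pose, the force and the opening at its end, in the units of the state.
- bot.get_obs(): the state, without advancing time (a new reading comes with each control period).
- bot.camera(name): name is "scene" or "top" or "wrist"; returns a dict with "frame" (420x560x3 uint8, red, green, blue), "mtx" (3x3 intrinsics, pixels), "origin" and "orientation" of the camera in the world. Camera axes: x right, y down, z forward; pixel columns grow to the right and rows downward; lengths in m; the calibration is good to about 2 mm. The wrist camera is an equidistant fisheye: a pixel r from the principal point sees the ray r / f radians off the axis. A picture is of the moment at which its call begins. There is no depth.
- bot.job_done(): hands the job in, once; it reports no verdict.
Trained networks look in a picture, given as the dict that the camera call returned (one of the last four; its "shot" number tells which), for a name from the list of things; names that differ only in an ending like _2 or _b are one class to them, and where a whole thing is asked for, a point or a joint stands for the part that bears it (a point fixed in the world has none). Each returns a list of dicts, best first, with "confidence" (0 to 1); they miss things now and then, are a little off and sometimes report something else, mostly with a low value. They report only what shows in the picture. A call takes as long as a camera call.
- bot.search_frame(picture, name): "box" ([left, top, right, bottom] in pixels, round what is visible of it).
- bot.cut_out(picture, name): "region" (420x560 bool, what is visible of it) and "box" ([left, top, right, bottom] in pixels, round what is visible of it).
The state is a dict: "time": time; "q": joint angles; "qd": joint speeds; "joint_efforts": joint torques, N m; "ee_pos": TCP position; "tcp_rot": TCP orientation; "wrist_force": force on the tool from outside, world axes, zero at the start; "torque": the same for the moment, N m; "opening": finger opening in m.
Only numpy, scipy, OpenCV 4.12 (cv2) and the standard library are available. Lean on these libraries where they do the work, as an engineer would, in place of code of your own. Each camera call takes 0.05 s, during which the arm holds its last target. There are 200 camera calls.

TASK

Load the quartz control cell into the polarimeter: take it from its drying stand and lay it in the two V-blocks, its right-hand end still short of the brass spring plunger, then push it along the V, under the plunger, until it bears on both flanks and you feel it come up against the back stop. Press it home gently but definitely (about 5 N more than the sliding takes, and never 20 N on the stop, which would upset its setting), then swing the keeper arm right down onto the cell, let go, and leave the other things on the bench where they are.

Things in the scene. Friction and masses are not known exactly. Their poses are not given: they have to be found in the camera images.
- cell: the quartz control cell, the part to load: a rigid cylinder 130 mm long, 0.18 kg (give or take 30 %). Origin at its centre, own y along it; both ends alike. Grey barrel 22 mm across (middle 80 mm, thin red ring), black collars 30 mm across and 25 mm long at both ends, outer rims chamfered 3 mm, flat end faces. Starts level on the stand, axis 40 mm above the worktop
- cell_stand: fixed white drying stand: base 60 x 112 x 8 mm, two V-notched uprights (9 mm thick, 98 mm apart) that carry the cell's collars; fingers have room round the barrel between them. Origin under its centre, own y along the cell
- polarimeter: fixed white bench polarimeter, 100 x 310 x 127 mm. Origin: centre of its underside; own x away from the robot, own y along the open trough, to the left, towards the lamp tower. The detector tower ends at own y = -0.111, the lamp tower begins at 0.115; both are 108 mm high, the right one with a thumbscrew on top. The deck between them is 38 mm high, 40 mm below the cell's axis
- v_lay (a point): a point on the axis of the V (own axes as the polarimeter's: y along the V to the left): a cell laid in with its centre here rests on both V-blocks, its right-hand end 10 mm short of the plunger's nose. The V-blocks (90 degree V) reach from own y = -0.109 to -0.041 and from 0.023 to 0.071 of this point; between them fingers have room down to the deck
- plunger_nose (a point): lowest point of the brass spring plunger's ball (16 mm across), 2.5 mm below the top of a seated collar; it hangs from a dark bridge, 16 mm wide along the V, whose top is 36 mm above this point. It yields upwards: 1.8 N at first, then 0.3 N more per mm. Pushing the cell's chamfer under it and on along the V takes some 4 to 9 N, before the stop is met
- detector_tower: fixed right-hand tower (dark blank readout) that carries the back stop. Origin on the V's axis in the tower's left face; own axes as the polarimeter's. The stop, a rigid clamped steel sleeve 25 mm across, sticks out of that face along own +y by 14 to 26 mm: set differently each time and not measured, to be felt. A seated cell has its centre 65 mm beyond the sleeve's end
- stop_mouth (a point): where the stop sleeve leaves the tower (same point as detector_tower). A small brass cell-present pin stands 2 mm proud of the sleeve's end face; the cell presses it in with under 1 N before it meets the rigid face. Meeting that face faster than about 5 mm/s is already a knock of 15 to 20 N
- flank_near: the V's two ground 45 degree flanks on the robot's side; same origin and axes as the polarimeter. Their upper edges lie 7 mm below the axis of a seated cell and 14 mm to the side of it
- flank_far: the V's two ground 45 degree flanks on the far side; same origin and axes as the polarimeter. Their upper edges lie 7 mm below the axis of a seated cell and 14 mm to the side of it
- keeper (a joint): angle of the steel keeper arm in rad: 0 = down, its rubber pad on the left collar of a seated cell; starts at 1.5 to 1.9, standing up or leaning towards the robot; stays where it is left by friction (1 N at the tip)
- keeper_hinge (a point): centre of the keeper arm's hinge, on the robot's side of the trough, 33 mm from the V's axis and 18 mm above it; axis along the polarimeter's own y (fork 17 mm wide). Down, the arm points along own +x of the polarimeter; it is 11 mm wide, 5 mm thick (from 1 mm below to 4 mm above the hinge axis when down)
- keeper_tip (a point): centre of the black ball (12 mm) at the keeper arm's free end, 53.5 mm from the hinge; the way to close it is a quarter turn or a little more about the hinge, away from the robot and down
- stopper_b: bystander: black rubber stopper, 33 x 33 x 27 mm, origin under its centre
- drop_bottle: bystander: small brown bottle with white cap, 40 x 40 x 78 mm, origin under its centre
- tweezers: bystander: steel tweezers lying flat, 136 x 16 x 9 mm, origin under the centre, length along own x
- slide_box: bystander: flat green box, 68 x 96 x 34 mm, at the left of the bench, origin under its centre

How it is judged:
By the outcome, as a careful person would: the job done as asked, in the order asked, and still so for the second after the job is handed in, with the robot touching nothing.
It also fails if it takes over 66 s, if anything falls off the work surface, if the arm or the gripper's body presses on something with over 40 N, if the wrist force passes 120 N, or if a joint passes its speed limit or range.

## Working session

There is one attempt and no reset: what is moved stays moved. The work goes in short steps, Python scripts to look and compute and a shell command to move; the robot and the scene stay as the last step left them, time stands still between calls to the robot, and variables do not carry over. Pictures are saved under pics/ and viewed, about 8 in all and at most 12, crops included, and the job is handed in when it is done.

```bash
ls; mkdir -p pics
cat > h.py <<'E'
import numpy as np, cv2
from scipy.spatial.transform import Rotation as R
from workcell import bot
def rot(o):
    o=np.array(o,float)
    return o if o.shape==(3,3) else (R.from_quat(o).as_matrix() if o.size==4 else R.from_euler('xyz',o,degrees=True).as_matrix())
def proj(p,P,fish=False):
    c=rot(p["orientation"]).T@(np.array(P,float)-p["origin"])
    K=p["mtx"]
    if fish:
        r=np.hypot(c[0],c[1]);t=np.arctan2(r,c[2]);u=c[:2]/max(r,1e-9)*t
    else: u=c[:2]/c[2]
    return np.array([K[0][0]*u[0]+K[0][2],K[1][1]*u[1]+K[1][2]])
def ray(p,px,fish=False):
    K=p["mtx"];u=np.array([(px[0]-K[0][2])/K[0][0],(px[1]-K[1][2])/K[1][1]])
    if fish:
        t=np.hypot(*u);d=np.array([*(u/max(t,1e-9)*np.sin(t)),np.cos(t)])
    else: d=np.array([*u,1.])
    return np.array(p["origin"],float),rot(p["orientation"])@d
def atz(p,px,z,fish=False):
    o,d=ray(p,px,fish);return o+d*(z-o[2])/d[2]
def save(p,n): cv2.imwrite(f"pics/{n}.png",cv2.cvtColor(p["frame"],cv2.COLOR_RGB2BGR))
E
python3 - <<'E'
from h import *
o=bot.get_obs();print(o)
ps={}
for c in("scene","top"):
    p=bot.camera(c);ps[c]=p;save(p,c+"0");print(c,p["mtx"],p["origin"],p["orientation"])
    for n in("cell","cell_stand","polarimeter","detector_tower","keeper","keeper_tip","plunger_nose","stopper_b","drop_bottle","tweezers","slide_box"):
        for d in bot.search_frame(p,n)[:2]:print(n,np.round(d["box"]),round(d["confidence"],2))
a=np.hstack([ps["scene"]["frame"],ps["top"]["frame"]])
E
```

```text
pics
{'time': 0.0, 'q': array([ 7.47700201e+01,  5.00901766e+00,  1.00332591e+01,  9.51006854e+01,
       -7.95831230e-04,  8.99993572e+01]), 'qd': array([ 0.02512327,  0.01462673, -0.01018284,  0.03139465,  0.02201688,
        0.02057352]), 'joint_efforts': array([ 9.78157404e-04, -5.20388567e+01,  4.64802682e+01,  1.62617338e-02,
        8.89559283e-05,  1.52024313e-05]), 'ee_pos': array([0.1444205 , 0.53044352, 0.23059236]), 'tcp_rot': array([-9.00007950e+01,  7.64439167e-02,  7.47706629e+01]), 'wrist_force': array([-0.25021522, -0.32807522,  0.3291311 ]), 'torque': array([-0.01490992,  0.0453715 , -0.03481532]), 'opening': 0.08531392844894797}
scene [[419.6643097    0.         284.65725167]
 [  0.         419.6643097  209.00335211]
 [  0.           0.           1.        ]] [-0.04715368 -0.56123227  0.81577723] [-130.47915046    0.36677144  -42.11325355]
cell [393. 261. 438. 307.] 0.7
cell [233. 214. 263. 243.] 0.67
cell_stand [228. 221. 270. 255.] 0.86
polarimeter [316. 204. 435. 319.] 0.83
detector_tower [392. 267. 436. 306.] 0.88
stopper_b [296. 269. 307. 286.] 0.74
drop_bottle [369. 322. 388. 355.] 0.78
tweezers [314. 324. 312. 326.] 0.61
slide_box [167. 156. 194. 185.] 0.66
slide_box [231. 210. 264. 245.] 0.57
top [[425.10794766   0.         273.14334804]
 [  0.         425.10794766 205.62166942]
 [  0.           0.           1.        ]] [0.21834899 0.09811502 1.47267043] [-168.36790079   -0.23576313  -87.52116621]
cell_stand [249. 223. 280. 242.] 0.83
polarimeter [306. 166. 402. 210.] 0.84
polarimeter [389. 231. 405. 243.] 0.37
detector_tower [379. 177. 403. 205.] 0.62
detector_tower [336. 188. 386. 198.] 0.55
keeper_tip [249. 220. 282. 238.] 0.37
stopper_b [321. 228. 331. 233.] 0.42
tweezers [363. 219. 370. 223.] 0.61
slide_box [136. 206. 170. 233.] 0.76
```

Run:
```python
import cv2,numpy as np
a=cv2.imread("pics/scene0.png")[140:370,150:450];b=cv2.imread("pics/top0.png")[140:270,120:420]
a=cv2.resize(a,None,fx=1.9,fy=1.6,interpolation=3) if 0 else cv2.resize(a,(480,368),interpolation=3)
b=cv2.resize(b,(480,208),interpolation=3)
cv2.imwrite("pics/v1.png",np.vstack([a,b]))
```

```text
(no output)
```

View pics/v1.png

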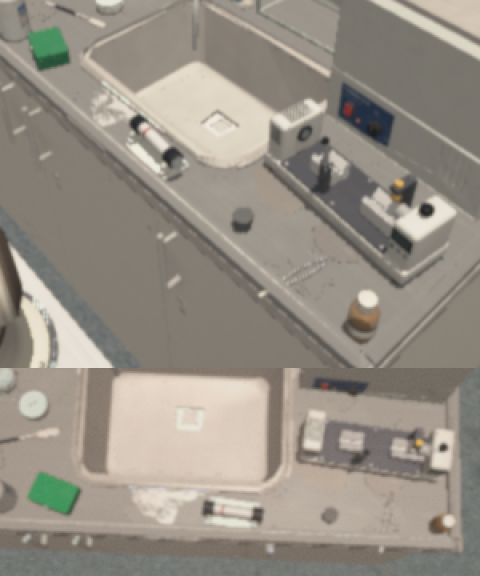

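Run:
```python
from h import *
p=bot.camera("top")
for n,z in(("cell",.04),("cell_stand",.01),("polarimeter",.06),("tweezers",0.005),("stopper_b",.02),("drop_bottle",.05)):
    for d in bot.cut_out(p,n)[:1]:
        ys,xs=np.nonzero(d["region"]);r=cv2.minAreaRect(np.stack([xs,ys],1).astype(np.float32));
        c=[atz(p,q,z)[:2] for q in cv2.boxPoints(r)]
        print(n,round(d["confidence"],2),np.round(d["box"]),"centre",atz(p,r[0],z)[:2].round(3),"corners",np.round(c,3).tolist())
g=cv2.resize(p["frame"][155:250,230:415],None,fx=4.2,fy=4.2,interpolation=3)
cv2.imwrite("pics/v2.png",g[:,:,::-1])
```

```text
cell 0.69 [246. 222. 286. 234.] centre [0.431 0.128] corners [[0.423, 0.193], [0.452, 0.191], [0.44, 0.062], [0.411, 0.065]]
cell_stand 0.6 [249. 222. 282. 240.] centre [0.432 0.131] corners [[0.406, 0.185], [0.465, 0.182], [0.458, 0.077], [0.399, 0.081]]
polarimeter 0.56 [306. 166. 402. 209.] centre [ 0.581 -0.175] corners [[0.543, -0.006], [0.659, -0.021], [0.62, -0.345], [0.505, -0.325]]
tweezers 0.24 [248. 221. 286. 234.] centre [0.438 0.13 ] corners [[0.424, 0.194], [0.456, 0.193], [0.452, 0.066], [0.42, 0.067]]
stopper_b 0.4 [321. 226. 332. 234.] centre [ 0.436 -0.084] corners [[0.45, -0.07], [0.451, -0.098], [0.423, -0.098], [0.422, -0.071]]
drop_bottle 0.56 [390. 232. 403. 243.] centre [ 0.422 -0.313] corners [[0.441, -0.29], [0.443, -0.337], [0.402, -0.337], [0.4, -0.289]]
```

View pics/v2.png

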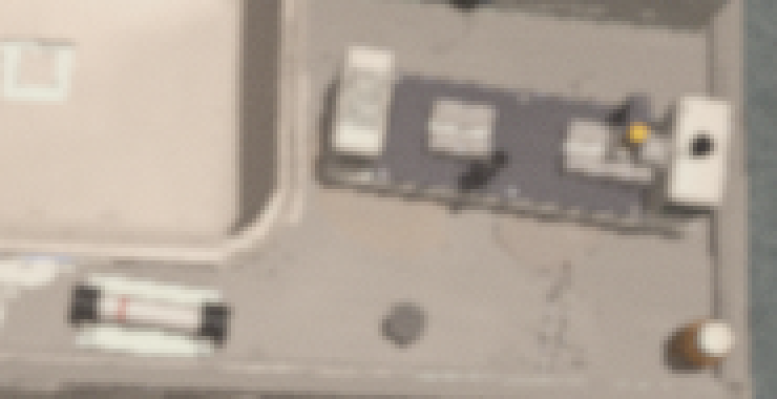

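```bash
cat >> h.py <<'E'
def rel(pos,yaw,tilt=0,slide=None):
    """tool shift (mm) and turn from now to: TCP pos (world), tool x = heading yaw (deg), tilt: body leans toward +tool x"""
    o=bot.get_obs();R0=R.from_euler('xyz',o["tcp_rot"],degrees=True)
    R1=R.from_euler('z',yaw,degrees=True)*R.from_euler('y',tilt,degrees=True)*R.from_euler('x',-90,degrees=True)
    s=R0.inv().apply(np.array(pos)-o["ee_pos"])*1000; t=(R0.inv()*R1).as_rotvec()
    print("shift",s.round(1).tolist(),"turn",t.round(4).tolist(),"rows",np.linalg.norm(s)/50,np.degrees(np.linalg.norm(t))/8.59)
E
python3 -c "
from h import *
rel([.42,.128,.23],-5)"
```

```text
shift [-316.2, 1.3, -371.6] turn [0.0, 1.3923, -0.0] rows 9.758435097871914 9.286475896147664
```

```bash
python3 -m inch '[[[-310,0,-370],[0,1.39,0],85],[[-310,0,-370],[0,1.39,0],85],[[-310,0,-370],[0,1.39,0],85],[[-310,0,-370],[0,1.39,0],85],[[-310,0,-370],[0,1.39,0],85],[[-310,0,-370],[0,1.39,0],85],[[-310,0,-370],[0,1.39,0],85],[[-310,0,-370],[0,1.39,0],85],[[-310,0,-370],[0,1.39,0],85],[[-310,0,-370],[0,1.39,0],85],[[-310,0,-370],[0,1.39,0],85],[[-310,0,-370],[0,1.39,0],85],[[-310,0,-370],[0,1.39,0],85]]'
python3 - <<'E'
from h import *
p=bot.camera("wrist");save(p,"w1");o=bot.get_obs();print(o["ee_pos"],o["tcp_rot"],p["mtx"],p["origin"],p["orientation"],p["shot"])
for n in("cell","cell_stand","polarimeter","detector_tower","keeper","plunger_nose"):
  for d in bot.cut_out(p,n)[:1]:
    print(n,d["confidence"],np.round(d["box"]))
E
```

```text
time: 2.85
ee_pos: [0.4197, 0.1349, 0.2314]
tcp_rot: [-90.0, 0.0, -4.8]
wrist_force: [-0.1, 0.5, 0.4]
opening: 0.0852
[0.41963191 0.13515729 0.23138595] [-8.99875924e+01 -3.13683569e-03 -4.77288236e+00] [[325.1922621    0.         276.24557228]
 [  0.         325.1922621  211.46862357]
 [  0.           0.           1.        ]] [0.42456604 0.20030766 0.37411193] [ 1.65010874e+02 -3.56982853e-02 -4.68413468e+00] 4
cell 0.82 [275. 134. 302. 256.]
cell_stand 0.88 [260. 142. 317. 236.]
polarimeter 0.72 [379. 287. 464. 395.]
```

View pics/w1.png

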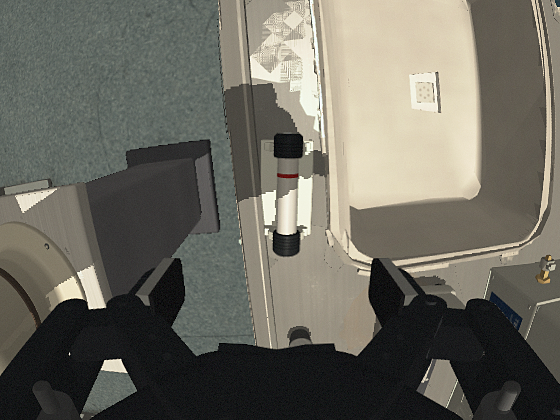

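Run:
```python
from h import *
p=bot.camera("wrist")
d=bot.cut_out(p,"cell")[0];ys,xs=np.nonzero(d["region"])
P=np.array([atz(p,(x+.5,y+.5),.04,True)[:2] for x,y in zip(xs,ys)],np.float32)
r=cv2.minAreaRect(P);b=cv2.boxPoints(r);print(r);print(b)
# refine: visible dark collar extents, and fit
w,v=np.linalg.eigh(np.cov(P.T));a=v[:,1]*np.sign(v[1,1]);print("centroid",P.mean(0),"yaw",np.degrees(np.arctan2(-a[0],a[1])),"ext",np.ptp(P@a),np.ptp(P@v[:,0]))
for q in[(288,134),(287,256),(288,158),(287,232)]:print(q,atz(p,q,.04,True))
```

```text
((0.4301798641681671, 0.12468717247247696), (0.13539958000183105, 0.030526205897331238), 85.0513687133789)
[[0.4091337  0.05855636]
 [0.43954614 0.0559231 ]
 [0.45122603 0.19081798]
 [0.4208136  0.19345126]]
centroid [0.4309026 0.1277799] yaw -5.316127766428419 ext 0.13548696898012094 0.030547198369253015
(288, 134) [0.43623356 0.19147546 0.04      ]
(287, 256) [0.42537687 0.058984   0.04      ]
(288, 158) [0.43432641 0.16677855 0.04      ]
(287, 232) [0.42737848 0.08713354 0.04      ]
```

```bash
python3 -c "
from h import *
rel([.4314,.133,.021],-5.2)"
```

```text
shift [11.6, 210.3, -0.7] turn [-0.0, 0.0064, 0.0] rows 4.212557130337151 0.04263852886203135
```

```bash
python3 -m inch '[[[12,50,-1],[0,0.007,0],85],[[12,100,-1],[0,0.007,0],85],[[12,150,-1],[0,0.007,0],75],[[12,185,-1],[0,0.007,0],60],[[12,205,-1],[0,0.007,0],50],[[12,210,-1],[0,0.007,0],40],[[12,210,-1],[0,0.007,0],30],[[12,210,-1],[0,0.007,0],15],[[12,210,-1],[0,0.007,0],15],[[12,210,-1],[0,0.007,0],15],[[12,210,-1],[0,0.007,0],15],[[12,210,-1],[0,0.007,0],15]]' 50
```

```text
time: 4.5
ee_pos: [0.4311, 0.1329, 0.0227]
tcp_rot: [-90.0, 0.1, -5.2]
wrist_force: [-9.4, 0.9, 2.7]
opening: 0.0201
```

```bash
python3 -m inch '[[[0,-20,0],[0,0,0],15],[[0,-60,0],[0,0,0],15],[[5,-110,-10],[0,0,0],15],[[12,-155,-50],[0,0,0],15],[[20,-190,-90],[0,0,0],15],[[27,-220,-130],[0,0,0],15],[[34,-237,-175],[0,0,0],15],[[40,-237,-220],[0,0,0],15],[[45,-237,-265],[0,0,0],15],[[50,-237,-310],[0,0,0],15],[[52,-237,-350],[0,0,0],15],[[52,-237,-350],[0,0,0],15],[[52,-237,-350],[0,0,0],15]]'
python3 - <<'E'
from h import *
p=bot.camera("wrist");save(p,"w2");o=bot.get_obs();print(o["ee_pos"],o["tcp_rot"],o["wrist_force"],o["opening"])
np.save("w2.npy",dict(mtx=p["mtx"],origin=p["origin"],orientation=p["orientation"]),allow_pickle=True)
for n in("cell","polarimeter","detector_tower","keeper","keeper_tip","keeper_hinge","plunger_nose","flank_near","flank_far","stop_mouth"):
  for d in bot.search_frame(p,n)[:2]:print(n,round(d["confidence"],2),np.round(d["box"]))
f=cv2.resize(p["frame"],(784,588),interpolation=3);cv2.imwrite("pics/v4.png",f[:,:,::-1])
E
```

```text
time: 5.8
ee_pos: [0.4512, -0.2214, 0.2605]
tcp_rot: [-90.0, -0.0, -5.3]
wrist_force: [-0.2, 0.6, -1.4]
opening: 0.0205
[ 0.45135881 -0.22049631  0.26049485] [-8.99758688e+01 -3.65029950e-03 -5.25878625e+00] [ 0.03067906  0.93217217 -1.40285241] 0.020199924482058956
cell 0.77 [239. 139. 317. 347.]
polarimeter 0.76 [336.   2. 448. 279.]
keeper 0.84 [368.  86. 390. 110.]
keeper_tip 0.79 [368.  86. 390. 105.]
plunger_nose 0.66 [392. 201. 407. 217.]
flank_near 0.83 [370.  63. 392. 228.]
flank_near 0.66 [197. 162. 212. 168.]
flank_far 0.85 [389.  61. 412. 215.]
stop_mouth 0.56 [341. 213. 433. 283.]
```

View pics/v4.png

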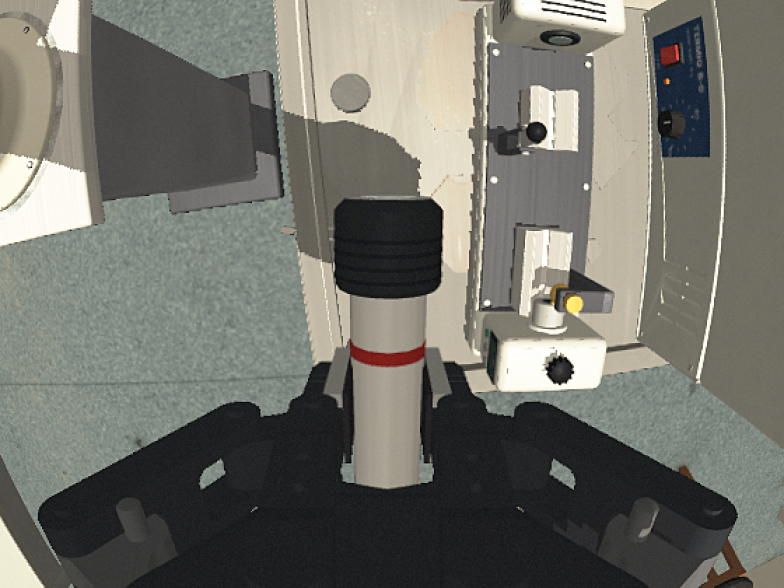

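Run:
```python
import cv2
a=cv2.imread("pics/w2.png")[0:290,325:455]
a=cv2.resize(a,None,fx=4,fy=4,interpolation=3)
import numpy as np
b=np.hstack([a[:580,:],a[580:,:][:580]]) if 0 else np.hstack([cv2.resize(cv2.imread("pics/w2.png")[40:130,330:445],None,fx=3.4,fy=3.4,interpolation=2),cv2.resize(cv2.imread("pics/w2.png")[145:285,330:445],None,fx=3.4,fy=3.4,interpolation=2)[:306]])
c=cv2.resize(cv2.imread("pics/w2.png")[150:285,330:445],None,fx=4.4,fy=4.4,interpolation=2)
d=cv2.resize(cv2.imread("pics/w2.png")[0:115,345:415],None,fx=4.4,fy=4.4,interpolation=2)
H=max(c.shape[0],d.shape[0]);d=cv2.copyMakeBorder(d,0,H-d.shape[0],0,0,0)
cv2.imwrite("pics/v5.png",np.hstack([c[:,:480],d])[:598])
print(c.shape,d.shape)
```

```text
(594, 506, 3) (594, 308, 3)
```

View pics/v5.png

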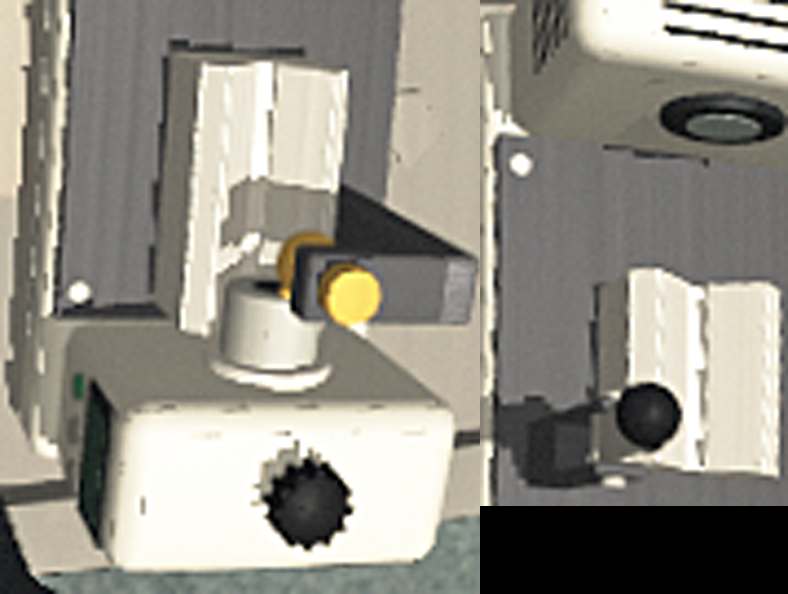

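Run:
```python
from h import *
from scipy.optimize import least_squares
p=np.load("w2.npy",allow_pickle=True).item()
# px, own x (or None), own y const, coefficient of L, z
F=[((385.5,61.1),-.014,.071,1,.071),((410.7,64.3),.014,.071,1,.071),((410.5,107.9),.014,.023,1,.071),((381.8,164.8),-.014,-.041,1,.071),((406.6,165.9),.014,-.041,1,.071),
((343.6,221.6),None,-.111,0,.038),((367.5,222.3),None,-.111,0,.038),((355,242),None,-.111,0,.108),((425,242),None,-.111,0,.108),((374.5,33.6),None,.115,0,.038),((397.3,36.4),None,.115,0,.038)]
def own(s,w): 
    a=np.radians(s[2]);d=w[:2]-s[:2];return np.array([d[0]*np.cos(a)+d[1]*np.sin(a),-d[0]*np.sin(a)+d[1]*np.cos(a)])
def f(s):
    r=[]
    for px,x,y,k,z in F:
        o=own(s,atz(p,px,z,True))
        if x is not None:r.append(o[0]-x)
        r.append(o[1]-y-k*s[3])
    return np.array(r)*1000
r=least_squares(f,[.58,-.17,-6,0],loss="soft_l1",x_scale=[.01,.01,1,.01]);s=r.x
print("pose",s.round(4));print(f(s).round(1))
o,d=ray(p,(383.2,94.3),True)
def g(v):
    th,yk,t=v;w=o+d*t;q=own(s,w);return [q[0]+.033-.0535*np.cos(th),q[1]-yk,w[2]-.096-.0535*np.sin(th)]
k=least_squares(g,[1.6,.03,.3]).x;print("keeper th,y",k)
print("bridge c", own(s,atz(p,(410,215),.1265,True)),"brass",own(s,atz(p,(409.5,217),.1265,True)))
a=np.radians(s[2]);Rm=np.array([[np.cos(a),-np.sin(a)],[np.sin(a),np.cos(a)]])
print("v_lay",s[:2]+Rm@[0,s[3]],"hinge",s[:2]+Rm@[-.033,k[1]])
```

```text
pose [ 5.8390e-01 -1.6830e-01 -6.4359e+00  3.5000e-03]
[-1.  -0.4  0.2 -0.1  0.9 -0.2 -0.7  0.2  0.4  0.6  0.4  0.   0.4  0.2
 -0.9 -0.4]
keeper th,y [1.75620822 0.02843495 0.27026326]
bridge c [-0.00057036 -0.07688205] brass [-0.00082829 -0.07883663]
v_lay [ 0.58433311 -0.16477761] hinge [ 0.5543311  -0.13634488]
```

```bash
python3 -m inch '[[[20,0,5],[0,0.15,0],15],[[30,0,10],[0,0.3,0],15],[[30,0,10],[0,0.45,0],15],[[30,0,10],[0,0.6,0],15],[[30,0,10],[0,0.75,0],15],[[30,0,10],[0,0.9,0],15],[[30,0,10],[0,1.05,0],15],[[30,0,10],[0,1.2,0],15],[[30,0,10],[0,1.35,0],15],[[30,0,10],[0,1.5,0],15],[[30,0,10],[0,1.5,0],15]]'
cat >> h.py <<'E'
S=np.array([.5839,-.1683]);YAW=-6.44
def w(x,y,z):
    a=np.radians(YAW);return [S[0]+x*np.cos(a)-y*np.sin(a),S[1]+x*np.sin(a)+y*np.cos(a),z]
def ownp(P=None):
    P=bot.get_obs()["ee_pos"] if P is None else P
    a=np.radians(YAW);d=np.array(P[:2])-S;return np.array([d[0]*np.cos(a)+d[1]*np.sin(a),-d[0]*np.sin(a)+d[1]*np.cos(a),P[2]])*1000
def fo():
    o=bot.get_obs();a=np.radians(YAW);f=o["wrist_force"];print("t",round(o["time"],2),"own TCP mm",ownp().round(1),"F own",np.round([f[0]*np.cos(a)+f[1]*np.sin(a),-f[0]*np.sin(a)+f[1]*np.cos(a),f[2]],1),"op",round(o["opening"]*1000,1),"q6",o["q"].round(0))
E
python3 - <<'E'
from h import *
p=np.load("w2.npy",allow_pickle=True).item()
# junction & ring in tool coords at w2 (TCP .4514,-.2205,yaw -5.26), axis z .2795, top of barrel z .2905
a=np.radians(-5.26)
for n,px,z in(("junction",(388/1.4,297/1.4),.2905),("cell end",(388/1.4,198/1.4),.2945),("ring",(388/1.4,355/1.4),.2905)):
    q=atz(p,px,z,True)[:2]-[.4514,-.2205];print(n,q@[-np.sin(a),np.cos(a)],q@[np.cos(a),np.sin(a)])
print("wall foot",atz(p,(642/1.4,260/1.4),0,True),atz(p,(700/1.4,360/1.4),.1,True))
fo()
rel(w(-.004,-.0005,.26),173.56,-12)
E
```

```text
time: 7.45
ee_pos: [0.4822, -0.2129, 0.2593]
tcp_rot: [-90.1, 0.0, -91.3]
wrist_force: [-0.1, 0.5, -1.4]
opening: 0.0205
junction 0.03425331830720119 -0.00022358431473777033
cell end 0.059674709444327685 -0.0002705446515294087
ring 0.018195673964468518 -0.00019780457862393977
wall foot [ 0.70633111 -0.24950229  0.        ] [ 0.7160031  -0.31912659  0.1       ]
t 7.45 own TCP mm [-96.1 -55.8 259.3] F own [-0.2  0.4 -1.4] op 20.5 q6 [-24.   3.  11.  98.   0. 157.]
shift [-46.7, -0.7, 96.7] turn [-0.1723, 1.6547, -0.1584] rows 2.147587260873251 11.146816096764422
```

```bash
python3 -m inch '[[[0,0,0],[0,-0.149,0],15],[[0,0,0],[0,-0.298,0],15],[[0,0,0],[0,-0.447,0],15],[[0,0,0],[0,-0.596,0],15],[[0,0,0],[0,-0.745,0],15],[[0,0,0],[0,-0.894,0],15],[[0,0,0],[0,-1.043,0],15],[[0,0,0],[0,-1.192,0],15],[[0,0,0],[0,-1.341,0],15],[[0,0,0],[0,-1.49,0],15],[[0,0,0],[0,-1.639,0],15],[[0,0,0],[0,-1.788,0],15],[[0,0,0],[0,-1.937,0],15],[[0,0,0],[0,-2.086,0],15],[[0,0,0],[0,-2.235,0],15],[[0,0,0],[0,-2.384,0],15],[[0,0,0],[0,-2.533,0],15],[[0,0,0],[0,-2.682,0],15],[[0,0,0],[0,-2.831,0],15],[[0,0,0],[0,-2.98,0],15]]'
python3 - <<'E'
from h import *
fo();rel(w(-.004,-.0005,.20),173.56,-12)
E
```

```text
time: 9.45
ee_pos: [0.4822, -0.2129, 0.2593]
tcp_rot: [-89.9, -0.0, 80.1]
wrist_force: [-0.6, -0.5, -1.4]
opening: 0.0204
t 9.45 own TCP mm [-96.1 -55.7 259.3] F own [-0.5 -0.5 -1.4] op 20.4 q6 [-24.   3.  11.  98.   0. -14.]
shift [60.6, 59.2, -88.7] turn [0.1701, -1.6239, -0.1592] rows 2.452911237164589 10.942556283512532
```

```bash
python3 -m inch '[[[5,5,-8],[0.17,-1.624,-0.159],15],[[10,10,-16],[0.17,-1.624,-0.159],15],[[15,15,-24],[0.17,-1.624,-0.159],15],[[20,20,-32],[0.17,-1.624,-0.159],15],[[25,25,-40],[0.17,-1.624,-0.159],15],[[30,30,-48],[0.17,-1.624,-0.159],15],[[35,35,-56],[0.17,-1.624,-0.159],15],[[40,40,-64],[0.17,-1.624,-0.159],15],[[45,45,-72],[0.17,-1.624,-0.159],15],[[52,52,-80],[0.17,-1.624,-0.159],15],[[60.6,59.2,-88.7],[0.17,-1.624,-0.159],15],[[60.6,59.2,-88.7],[0.17,-1.624,-0.159],15],[[60.6,59.2,-88.7],[0.17,-1.624,-0.159],15]]'
python3 - <<'E'
from h import *
fo();rel(w(-.004,-.0005,.0594),173.56,-12)
p=bot.camera("scene");save(p,"s2")
q=bot.camera("wrist");save(q,"w3")
a=cv2.resize(p["frame"][180:330,290:450],(480,450),interpolation=3);b=cv2.resize(q["frame"],(400,300))
b=cv2.copyMakeBorder(b,0,150,0,0,0);b=b[:,:300] if 0 else b
cv2.imwrite("pics/v6.png",np.hstack([a,b])[:,:,::-1][:, :800])
E
```

```text
time: 10.75
ee_pos: [0.5798, -0.1682, 0.1997]
tcp_rot: [-90.0, -12.0, 173.6]
wrist_force: [0.3, 1.0, -1.1]
opening: 0.0203
t 10.75 own TCP mm [ -4.1  -0.3 199.7] F own [ 0.2  1.1 -1.1] op 20.3 q6 [-15.  25.  30. 107.  -2. -99.]
shift [-29.3, 137.2, 0.2] turn [0.0, 0.0002, 0.0005] rows 2.806071946437121 0.0036775095704957976
```

View pics/v6.png

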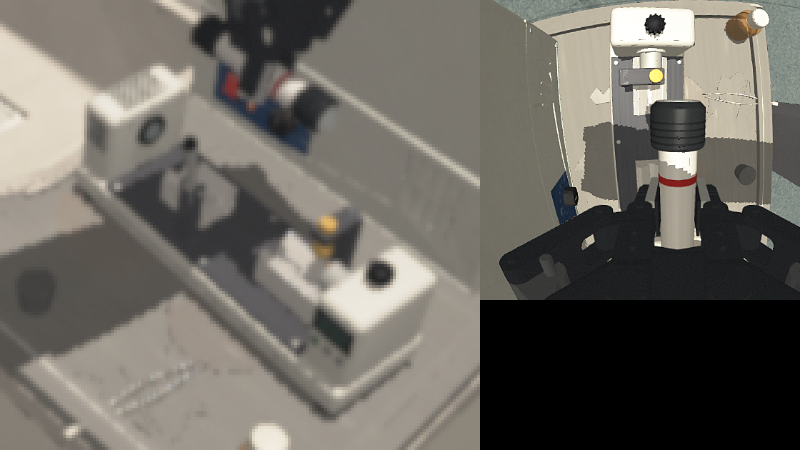

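```bash
python3 -m inch '[[[-7,34,0],[0,0,0],15],[[-14,68,0],[0,0,0],15],[[-20,95,0],[0,0,0],15],[[-24,114,0],[0,0,0],15],[[-26.5,124,0],[0,0,0],15],[[-27.8,130,0],[0,0,0],15],[[-28.2,132,0],[0,0,0],15],[[-28.2,132,0],[0,0,0],15]]'
python3 - <<'E'
from h import *
fo();rel(w(-.004,-.0005,.0594),173.56,-12)
E
```

```text
time: 11.65
ee_pos: [0.5802, -0.1689, 0.0665]
tcp_rot: [-90.0, -11.9, 173.5]
wrist_force: [-0.1, 0.2, -0.8]
opening: 0.0204
t 11.65 own TCP mm [-3.6 -1.  66.5] F own [-0.1  0.2 -0.8] op 20.4 q6 [-15.  25.  14.  92.  -2. -99.]
shift [-1.1, 7.0, -0.5] turn [-0.0002, -0.0016, -0.0022] rows 0.142362069379048 0.018271953750601068
```

```bash
python3 -m inch '[[[-0.2,1,0],[0,0,0],15],[[-0.4,2,0],[0,0,0],15],[[-0.6,3,0],[0,0,0],15],[[-0.8,4,0],[0,0,0],15],[[-1,5,0],[0,0,0],15],[[-1,5,0],[0,0,0],15]]'; python3 -c "
from h import *
fo()"; python3 -m inch '[[[-0.2,0.7,0],[0,0,0],15],[[-0.3,1.4,0],[0,0,0],15],[[-0.3,1.4,0],[0,0,0],15]]'; python3 -c "
from h import *
fo()"
```

```text
time: 12.25
ee_pos: [0.5801, -0.1689, 0.0615]
tcp_rot: [-90.0, -11.9, 173.5]
wrist_force: [-0.4, 0.3, -0.3]
opening: 0.0203
t 12.25 own TCP mm [-3.7 -1.  61.5] F own [-0.4  0.3 -0.3] op 20.3 q6 [-15.  25.  14.  91.  -2. -99.]
time: 12.55
ee_pos: [0.5803, -0.169, 0.0612]
tcp_rot: [-90.0, -11.8, 173.5]
wrist_force: [-2.0, 0.2, 7.3]
opening: 0.0204
t 12.55 own TCP mm [-3.5 -1.1 61.2] F own [-2.  -0.1  7.3] op 20.4 q6 [-15.  25.  14.  91.  -2. -99.]
```

```bash
python3 -m inch '[[[0.1,-0.4,0],[0,0,0],15],[[0.1,-0.4,1.5],[0,0,0],15],[[0.1,-0.4,3],[0,0,0],15],[[0.1,-0.4,4.5],[0,0,0],15],[[0.1,-0.4,6],[0,0,0],15],[[0.1,-0.4,7],[0,0,0],15],[[0.1,-0.4,8],[0,0,0],15],[[0.1,-0.4,8],[0,0,0],15]]' 70; python3 -c "
from h import *
fo()"; python3 -m inch '[[[0,0,1],[0,0,0],15],[[0,0,2],[0,0,0],15],[[0,0,3],[0,0,0],15],[[0,0,4],[0,0,0],15],[[0,0,5],[0,0,0],15],[[0,0,6],[0,0,0],15],[[0,0,6],[0,0,0],15]]'; python3 -c "
from h import *
fo()"
```

```text
time: 13.35
ee_pos: [0.5793, -0.1771, 0.0615]
tcp_rot: [-89.9, -11.8, 173.5]
wrist_force: [-0.4, -0.3, -0.6]
opening: 0.0197
t 13.35 own TCP mm [-3.6 -9.3 61.5] F own [-0.4 -0.4 -0.6] op 19.7 q6 [-16.  25.  14.  91.  -2. -99.]
time: 14.05
ee_pos: [0.5786, -0.1833, 0.0615]
tcp_rot: [-89.9, -11.8, 173.5]
wrist_force: [-0.0, 0.6, 0.1]
opening: 0.0199
t 14.05 own TCP mm [ -3.6 -15.5  61.5] F own [-0.1  0.6  0.1] op 19.9 q6 [ -17.   25.   14.   91.   -2. -100.]
```

```bash
python3 -m inch '[[[-0.06,0.3,1],[0,0,0],15],[[-0.06,0.3,2],[0,0,0],15],[[-0.06,0.3,3],[0,0,0],15],[[-0.06,0.3,3],[0,0,0],15]]'; python3 -c "
from h import *
fo()"; python3 -m inch '[[[0,0,1],[0,0,0],15],[[0,0,2],[0,0,0],15],[[0,0,3],[0,0,0],15],[[0,0,4],[0,0,0],15],[[0,0,4],[0,0,0],15]]'; python3 -c "
from h import *
fo()"
```

```text
time: 14.45
ee_pos: [0.5784, -0.186, 0.0614]
tcp_rot: [-90.0, -11.8, 173.5]
wrist_force: [0.4, 4.6, 1.8]
opening: 0.0203
t 14.45 own TCP mm [ -3.5 -18.2  61.4] F own [-0.1  4.6  1.8] op 20.3 q6 [ -17.   25.   14.   91.   -2. -100.]
time: 14.95
ee_pos: [0.5781, -0.1895, 0.0613]
tcp_rot: [-90.0, -11.8, 173.5]
wrist_force: [0.6, 4.6, 1.0]
opening: 0.0198
t 14.95 own TCP mm [ -3.4 -21.7  61.3] F own [0.1 4.6 1. ] op 19.8 q6 [ -17.   25.   15.   91.   -2. -100.]
```

```bash
python3 -m inch '[[[0,0,0],[0,0,0],36],[[0,0,0],[0,0,0],36],[[0,0,0],[0,0,0],36],[[0,0,0],[0,0,0],36],[[0,0,-6],[0,0,0],36],[[0,0,-12],[0,0,0],36],[[0,0,-18],[0,0,0],36],[[0,0,-18],[0,0,0],36]]'; python3 -c "
from h import *
fo()
p=bot.camera('scene');save(p,'s3')
q=bot.camera('wrist');save(q,'w4')
a=cv2.resize(p['frame'][180:330,290:450],(480,450),interpolation=3);b=cv2.resize(q['frame'][0:420,130:430],(321,450))
cv2.imwrite('pics/v7.png',np.hstack([a,b])[:,:,::-1][:,:800])"
```

```text
time: 15.75
ee_pos: [0.5803, -0.1706, 0.0614]
tcp_rot: [-90.0, -11.8, 173.6]
wrist_force: [-0.4, 0.3, 0.4]
opening: 0.0363
t 15.75 own TCP mm [-3.3 -2.7 61.4] F own [-0.4  0.2  0.4] op 36.3 q6 [-16.  25.  14.  91.  -2. -99.]
```

View pics/v7.png

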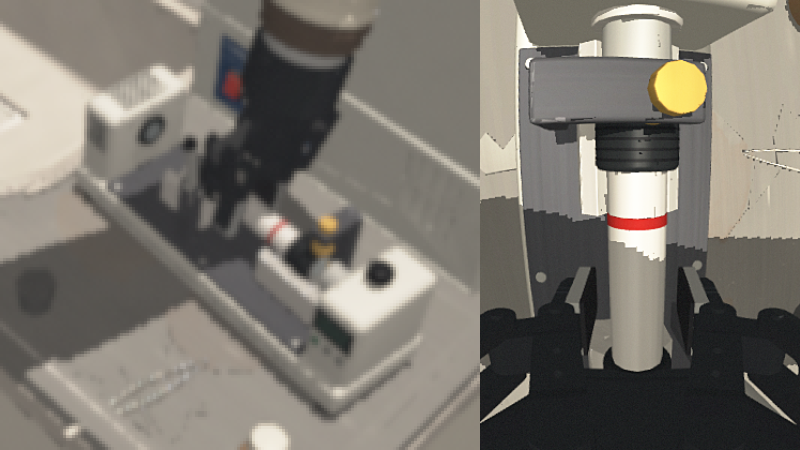

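```bash
python3 -m inch '[[[0,0,0],[0,0,0],15],[[0,0,0],[0,0,0],15],[[0,0,0],[0,0,0],15],[[0,0,0],[0,0,0],15],[[0,0,0],[0,0,0],15]]' 70; python3 -c "
from h import *
fo()"; python3 -m inch '[[[0,0,0.6],[0,0,0],15],[[0,0,1.2],[0,0,0],15],[[0,0,1.8],[0,0,0],15],[[0,0,2.2],[0,0,0],15],[[0,0,2.5],[0,0,0],15],[[0,0,2.8],[0,0,0],15],[[0,0,3.1],[0,0,0],15]]'; python3 -c "
from h import *
fo()"; python3 -m inch '[[[0,0,0.3],[0,0,0],15],[[0,0,0.6],[0,0,0],15],[[0,0,0.9],[0,0,0],15],[[0,0,1.2],[0,0,0],15]]'; python3 -c "
from h import *
fo()"
```

```text
time: 16.35
ee_pos: [0.5801, -0.1713, 0.0615]
tcp_rot: [-90.0, -11.8, 173.5]
wrist_force: [-1.9, 0.8, 3.2]
opening: 0.0201
t 16.35 own TCP mm [-3.4 -3.4 61.5] F own [-2.   0.6  3.2] op 20.1 q6 [-16.  25.  14.  91.  -2. -99.]
time: 17.05
ee_pos: [0.5798, -0.1734, 0.0615]
tcp_rot: [-90.1, -11.8, 173.6]
wrist_force: [-1.3, 7.0, 1.4]
opening: 0.0199
t 17.05 own TCP mm [-3.5 -5.5 61.5] F own [-2.1  6.8  1.4] op 19.9 q6 [-16.  25.  14.  91.  -2. -99.]
time: 17.45
ee_pos: [0.5798, -0.1738, 0.0615]
tcp_rot: [-90.2, -11.8, 173.6]
wrist_force: [-0.3, 7.3, 3.9]
opening: 0.0197
t 17.45 own TCP mm [-3.5 -5.9 61.5] F own [-1.1  7.2  3.9] op 19.7 q6 [-16.  25.  14.  91.  -2. -99.]
```

```bash
for i in 1; do python3 -m inch '[[[0,0,0.4],[0,0,0],15],[[0,0,0.8],[0,0,0],15],[[0,0,1.2],[0,0,0],15],[[0,0,1.5],[0,0,0],15],[[0,0,1.8],[0,0,0],15],[[0,0,2.1],[0,0,0],15]]' >/dev/null; python3 -c "
from h import *
fo()"; done; python3 -m inch '[[[0,0,0.4],[0,0,0],15],[[0,0,0.8],[0,0,0],15],[[0,0,1.2],[0,0,0],15],[[0,0,1.5],[0,0,0],15],[[0,0,1.8],[0,0,0],15],[[0,0,2.1],[0,0,0],15]]' >/dev/null; python3 -c "
from h import *
fo()"
```

```text
t 18.05 own TCP mm [-3.5 -7.4 61.5] F own [-2.   6.8  2.8] op 20.0 q6 [-16.  25.  14.  91.  -2. -99.]
t 18.65 own TCP mm [-3.6 -8.7 61.4] F own [-1.3  7.1  2.2] op 19.7 q6 [ -16.   25.   14.   91.   -2. -100.]
```

```bash
python3 -m inch '[[[0,0,0.4],[0,0,0],15],[[0,0,0.8],[0,0,0],15],[[0,0,1.2],[0,0,0],15],[[0,0,1.5],[0,0,0],15],[[0,0,1.8],[0,0,0],15],[[0,0,2.1],[0,0,0],15]]' >/dev/null; python3 -c "
from h import *
fo()";  python3 -m inch '[[[0,0,0.4],[0,0,0],15],[[0,0,0.8],[0,0,0],15],[[0,0,1.2],[0,0,0],15],[[0,0,1.5],[0,0,0],15],[[0,0,1.8],[0,0,0],15],[[0,0,2.1],[0,0,0],15]]' >/dev/null; python3 -c "
from h import *
fo()
q=bot.camera('wrist');save(q,'w5')
def ring(f):
    f=f.astype(int);m=(f[...,0]>110)&(f[...,0]-f[...,1]>70)&(f[...,0]-f[...,2]>60);m[:, :200]=0;m[:,380:]=0;m[:60]=0
    y,x=np.nonzero(m);return len(y),x.mean() if len(x) else 0,y.mean() if len(x) else 0
print(ring(cv2.imread('pics/w4.png')[:,:,::-1]),ring(q['frame']))"
```

```text
t 19.25 own TCP mm [ -3.6 -10.1  61.4] F own [-0.7  7.9  3.2] op 19.7 q6 [ -16.   25.   14.   91.   -2. -100.]
t 19.85 own TCP mm [ -3.5 -11.4  61.4] F own [-2.   8.   3.2] op 19.9 q6 [ -16.   25.   14.   91.   -2. -100.]
(587, np.float64(276.7717206132879), np.float64(207.87223168654174)) (567, np.float64(276.52557319223985), np.float64(209.3968253968254))
```

```bash
python3 -m inch '[[[0,0,0.4],[0,0,0],15],[[0,0,0.8],[0,0,0],15],[[0,0,1.2],[0,0,0],15],[[0,0,1.5],[0,0,0],15],[[0,0,1.8],[0,0,0],15],[[0,0,2.1],[0,0,0],15]]' >/dev/null; python3 -c "
from h import *
fo()";  python3 -m inch '[[[0,0,0.4],[0,0,0],15],[[0,0,0.8],[0,0,0],15],[[0,0,1.2],[0,0,0],15],[[0,0,1.5],[0,0,0],15],[[0,0,1.8],[0,0,0],15],[[0,0,2.1],[0,0,0],15]]' >/dev/null; python3 -c "
from h import *
fo()"
```

```text
t 20.5 own TCP mm [ -3.6 -12.6  61.4] F own [-0.6  9.8  2.9] op 19.9 q6 [ -17.   25.   14.   91.   -1. -100.]
t 21.1 own TCP mm [ -3.5 -12.6  61.4] F own [-1.2 15.5  3.9] op 19.9 q6 [ -17.   25.   14.   91.   -1. -100.]
```

```bash
python3 -m inch '[[[0,0,0],[0,0,0],15],[[0,0,0],[0,0,0],36],[[0,0,0],[0,0,0],36],[[0,0,0],[0,0,0],36],[[0,0,0],[0,0,0],36],[[0,0,0],[0,0,0],36]]'; python3 -c "
from h import *
fo()
p=bot.camera('wrist');save(p,'w6')"; python3 -m inch '[[[0,-15,0],[0,0,0],36],[[0,-40,0],[0,0,0],36],[[0,-70,0],[0,0,0],36],[[0,-110,0],[0,0,0],36],[[0,-150,0],[0,0,0],36],[[0,-150,0],[0,0,0],36]]'; python3 -c "
from h import *
fo()
rel(w(-.10,.0284,.22),173.56,0)"
```

```text
time: 21.7
ee_pos: [0.5789, -0.1806, 0.0613]
tcp_rot: [-90.9, -11.8, 173.8]
wrist_force: [0.2, -0.1, -0.6]
opening: 0.0361
t 21.7 own TCP mm [ -3.6 -12.8  61.3] F own [ 0.2 -0.1 -0.6] op 36.1 q6 [ -17.   25.   14.   91.   -1. -100.]
time: 22.35
ee_pos: [0.6112, -0.1867, 0.2142]
tcp_rot: [-90.8, -11.3, 173.8]
wrist_force: [0.5, 0.2, 0.3]
opening: 0.0361
t 22.35 own TCP mm [ 29.1 -15.2 214.2] F own [0.5 0.2 0.3] op 36.1 q6 [ -16.   31.   40.  110.   -1. -100.]
shift [127.6, 20.2, -43.9] turn [0.0134, 0.0031, 0.1979] rows 2.7285519497430015 1.3234180534287956
```

```bash
python3 -m inch '[[[40,7,-15],[0.007,0,0.1],10],[[85,14,-30],[0.0134,0.003,0.198],0],[[127.6,20.2,-43.9],[0.0134,0.003,0.198],0],[[127.6,20.2,-43.9],[0.0134,0.003,0.198],0],[[127.6,20.2,-43.9],[0.0134,0.003,0.198],0],[[127.6,20.2,-43.9],[0.0134,0.003,0.198],0]]' 40
python3 - <<'E'
from h import *
fo()
p=bot.camera("scene");q=bot.camera("wrist");save(p,"s4");save(q,"w7");np.save("w7.npy",dict(mtx=q["mtx"],origin=q["origin"],orientation=q["orientation"]),allow_pickle=True)
for n in("keeper_tip","keeper"):
  for P,nm in((p,"scene"),(q,"wrist")):
    for d in bot.search_frame(P,n)[:1]:print(nm,n,round(d["confidence"],2),np.round(d["box"]))
b=ownp();print("expected ball px scene",proj(p,w(-.043,.0284,.1486)),"wrist",proj(q,w(-.043,.0284,.1486),True))
rel(w(-.090,.0284,.1436),173.56,0)
E
```

```text
time: 22.95
ee_pos: [0.4872, -0.1287, 0.2208]
tcp_rot: [-90.0, 0.1, 173.6]
wrist_force: [1.4, -0.8, 1.1]
opening: 0.0005
t 22.95 own TCP mm [-100.5   28.6  220.8] F own [ 1.5 -0.7  1.1] op 0.5 q6 [-15.  -2.   2.  94.  -0. -98.]
wrist keeper_tip 0.56 [185. 200. 207. 233.]
scene keeper 0.53 [351. 225. 356. 243.]
wrist keeper 0.7 [187. 199. 206. 237.]
expected ball px scene [352.43902152 227.98797737] wrist [195.14970245 221.82776152]
shift [-9.3, 75.8, -0.2] turn [0.0001, 0.0, 0.0011] rows 1.5274587415542544 0.007372033663913124
```

```bash
python3 -m inch '[[[-9,40,0],[0,0,0],0],[[-9,70,0],[0,0,0],0],[[-9,76,0],[0,0,0],0],[[-9,76,0],[0,0,0],0]]'; python3 -c "
from h import *
fo()";  python3 -m inch '[[[-10,0,0],[0,0,0],0],[[-18,0,0],[0,0,0],0],[[-26,1,0],[0,0,0],0],[[-33,0,0],[0,0,0],0],[[-40,-1,0],[0,0,0],0],[[-47,-1,0],[0,0,0],0],[[-54,0,0],[0,0,0],0],[[-61,1,0],[0,0,0],0],[[-68,4,0],[0,0,0],0],[[-75,7,0],[0,0,0],0],[[-82,10,0],[0,0,0],0],[[-88,14,0],[0,0,0],0],[[-94,19,0],[0,0,0],0]]'
python3 - <<'E'
from h import *
fo()
p=bot.camera("scene");q=bot.camera("wrist");save(p,"s5");save(q,"w8")
a=cv2.resize(p['frame'][180:330,290:450],(480,450),interpolation=3);b=cv2.resize(q['frame'][0:420,130:430],(321,450))
cv2.imwrite('pics/v8.png',np.hstack([a,b])[:,:,::-1][:,:800])
E
```

```text
time: 23.65
ee_pos: [0.4971, -0.1302, 0.1427]
tcp_rot: [-90.0, -0.2, 173.6]
wrist_force: [0.1, -0.7, 0.9]
opening: -0.0
t 23.65 own TCP mm [-90.5  28.2 142.7] F own [ 0.2 -0.7  0.9] op -0.0 q6 [-15.  -1.  -6.  85.  -0. -98.]
time: 24.95
ee_pos: [0.5898, -0.1406, 0.1222]
tcp_rot: [-90.0, -0.4, 173.6]
wrist_force: [-8.7, 1.2, -3.3]
opening: 0.0
t 24.95 own TCP mm [  2.7  28.2 122.2] F own [-8.8  0.3 -3.3] op 0.0 q6 [-13.  12.   6.  84.  -0. -97.]
```

View pics/v8.png

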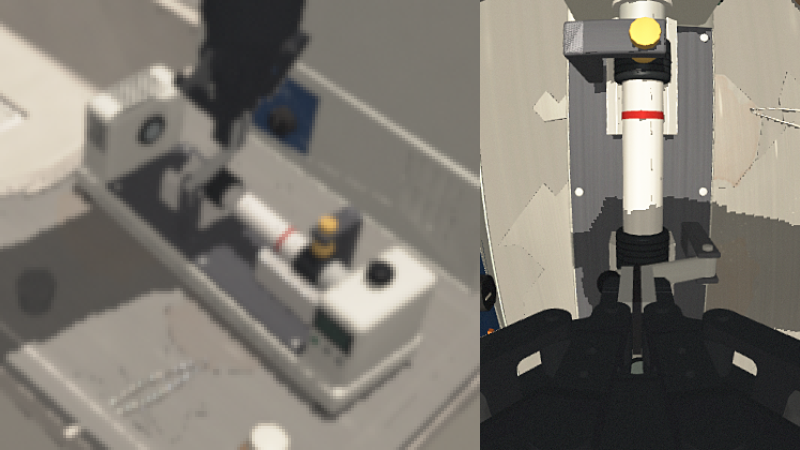

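```bash
python3 -m inch '[[[3,-4,0],[0,0,0],0],[[3,-18,0],[0,0,0],0],[[-5,-20,0],[0,0,0],0],[[-17,-20,0],[0,0,0],0],[[-17,-14,0],[0,0,0],0],[[-17,-8,0],[0,0,0],0],[[-17,-2,0],[0,0,0],0],[[-17,4,0],[0,0,0],0],[[-17,9,0],[0,0,0],0],[[-17,13,0],[0,0,0],0],[[-17,13,0],[0,0,0],0]]'; python3 -c "
from h import *
fo()"; python3 -m inch '[[[0,1.5,0],[0,0,0],0],[[0,3,0],[0,0,0],0],[[0,4,0],[0,0,0],0],[[0,5,0],[0,0,0],0],[[0,5.5,0],[0,0,0],0],[[0,5.5,0],[0,0,0],0]]'; python3 -c "
from h import *
fo()"
```

```text
time: 26.15
ee_pos: [0.6068, -0.1424, 0.1079]
tcp_rot: [-90.0, -0.4, 173.6]
wrist_force: [0.5, -0.2, 0.3]
opening: 0.0
t 26.15 own TCP mm [ 19.8  28.3 107.9] F own [ 0.5 -0.1  0.3] op 0.0 q6 [-13.  15.   8.  83.   0. -97.]
time: 26.75
ee_pos: [0.6071, -0.1425, 0.1039]
tcp_rot: [-90.0, -0.3, 173.6]
wrist_force: [-1.9, -0.2, 9.1]
opening: -0.0
t 26.75 own TCP mm [ 20.2  28.3 103.9] F own [-1.8 -0.4  9.1] op -0.0 q6 [-13.  15.   7.  83.   0. -97.]
```

```bash
python3 -m inch '[[[0,0.7,0],[0,0,0],0],[[0,1.4,0],[0,0,0],0],[[0,2,0],[0,0,0],0],[[0,2,0],[0,0,0],0]]'; python3 -c "
from h import *
fo()"; python3 -m inch '[[[0,-5,0],[0,0,0],0],[[0,-30,0],[0,0,0],0],[[0,-70,0],[0,0,0],0],[[20,-110,0],[0,0,0],0],[[60,-120,0],[0,0,0],0],[[100,-120,0],[0,0,0],0],[[140,-120,0],[0,0,0],0],[[140,-120,0],[0,0,0],0]]'
python3 - <<'E'
from h import *
fo()
p=bot.camera("scene");q=bot.camera("wrist");save(p,"s6");save(q,"w9")
for n in("keeper_tip","keeper","cell"):
  for P,nm in((p,"scene"),(q,"wrist")):
    for d in bot.search_frame(P,n)[:1]:print(nm,n,round(d["confidence"],2),np.round(d["box"]))
for th in(0,.1,.2):print(th,"ball px",proj(p,w(-.033+.0535*np.cos(th),.0284,.096+.0535*np.sin(th))).round(1),proj(q,w(-.033+.0535*np.cos(th),.0284,.096+.0535*np.sin(th)),True).round(1))
a=cv2.resize(p['frame'][180:330,290:450],(480,450),interpolation=3);b=cv2.resize(q['frame'][0:320,60:290],(320,450))
cv2.imwrite('pics/v9.png',np.hstack([a,b])[:,:,::-1][:,:800])
E
```

```text
time: 27.15
ee_pos: [0.6073, -0.1425, 0.1037]
tcp_rot: [-90.0, -0.2, 173.6]
wrist_force: [-3.2, 1.0, 10.5]
opening: 0.0
t 27.15 own TCP mm [ 20.3  28.3 103.7] F own [-3.3  0.6 10.5] op 0.0 q6 [-13.  15.   7.  83.   0. -97.]
time: 27.95
ee_pos: [0.4649, -0.1264, 0.2253]
tcp_rot: [-90.0, -0.2, 173.5]
wrist_force: [1.3, 0.0, 0.7]
opening: -0.0001
t 27.95 own TCP mm [-122.9   28.3  225.3] F own [1.3 0.2 0.7] op -0.1 q6 [-15.  -4.   0.  95.  -0. -99.]
scene keeper_tip 0.44 [351. 232. 371. 246.]
wrist keeper_tip 0.76 [117. 199. 184. 212.]
scene keeper 0.45 [352. 230. 376. 244.]
wrist keeper 0.96 [118. 197. 183. 214.]
scene cell 0.73 [359. 240. 400. 274.]
wrist cell 0.56 [131.  72. 166. 213.]
0 ball px [369.4 233.2] [123.2 203.4]
0.1 ball px [369.6 231.7] [121.  204.8]
0.2 ball px [369.6 230.3] [119.3 206.2]
```

View pics/v9.png

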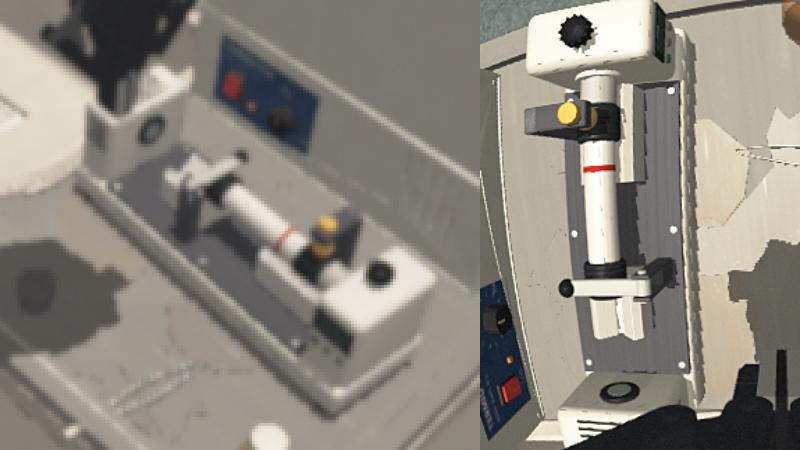

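```bash
python3 -c "
from h import *
rel(w(.0205,.0284,.112),173.56,0)"; python3 -m inch '[[[-40,-5,0],[0,0,0],0],[[-85,-5,0],[0,0,0],0],[[-130,-5,0],[0,0,0],0],[[-143.4,20,0],[0,0,0],0],[[-143.4,65,0],[0,0,0],0],[[-143.4,105,0],[0,0,0],0],[[-143.4,113,0],[0,0,0],0],[[-143.4,113,0],[0,0,0],0]]'; python3 -c "
from h import *
fo()";  python3 -m inch '[[[0,3,0],[0,0,0],0],[[0,5,0],[0,0,0],0],[[0,7,0],[0,0,0],0],[[0,8,0],[0,0,0],0],[[0,9,0],[0,0,0],0],[[0,10,0],[0,0,0],0],[[0,11,0],[0,0,0],0],[[0,11,0],[0,0,0],0]]'; python3 -c "
from h import *
fo()"
```

```text
shift [-139.6, 111.2, -0.1] turn [0.0006, 0.0002, 0.0039] rows 3.5691615458360952 0.026447314451948766
time: 29.15
ee_pos: [0.6107, -0.1427, 0.1092]
tcp_rot: [-90.1, -0.4, 173.6]
wrist_force: [-0.1, -0.8, 0.2]
opening: -0.0
t 29.15 own TCP mm [ 23.8  28.4 109.2] F own [ 0.  -0.8  0.2] op -0.0 q6 [-13.  15.   8.  83.   0. -97.]
time: 29.95
ee_pos: [0.6119, -0.1429, 0.1029]
tcp_rot: [-90.0, -0.0, 173.6]
wrist_force: [-4.7, 1.7, 22.0]
opening: 0.0002
t 29.95 own TCP mm [ 25.   28.3 102.9] F own [-4.9  1.2 22. ] op 0.2 q6 [-13.  15.   7.  82.   0. -97.]
```

```bash
python3 -m inch '[[[0,-5,0],[0,0,0],0],[[0,-30,0],[0,0,0],0],[[0,-70,0],[0,0,0],0],[[20,-110,0],[0,0,0],0],[[60,-125,0],[0,0,0],0],[[100,-125,0],[0,0,0],0],[[144,-125,0],[0,0,0],0],[[144,-125,0],[0,0,0],0],[[144,-125,0],[0,0,0],0]]'
python3 - <<'E'
from h import *
fo()
p=bot.camera("scene");q=bot.camera("wrist");save(q,"w10")
for n in("stopper_b","drop_bottle","tweezers","slide_box"):
    for d in bot.search_frame(p,n)[:1]:print(n,np.round(d["box"]))
z=lambda f:cv2.resize(f[30:230,90:220],(390,600),interpolation=3)
cv2.imwrite('pics/v10.png',np.hstack([z(cv2.imread('pics/w9.png')),z(q['frame'][:,:,::-1])]))
E
```

```text
time: 30.85
ee_pos: [0.4687, -0.127, 0.2292]
tcp_rot: [-90.0, 0.1, 173.6]
wrist_force: [0.4, -0.7, 0.3]
opening: 0.0001
t 30.85 own TCP mm [-119.1   28.2  229.2] F own [ 0.5 -0.6  0.3] op 0.1 q6 [-15.  -4.   1.  95.   0. -99.]
stopper_b [293. 271. 311. 286.]
drop_bottle [368. 321. 390. 352.]
tweezers [310. 307. 343. 328.]
slide_box [170. 157. 194. 183.]
```

View pics/v10.png

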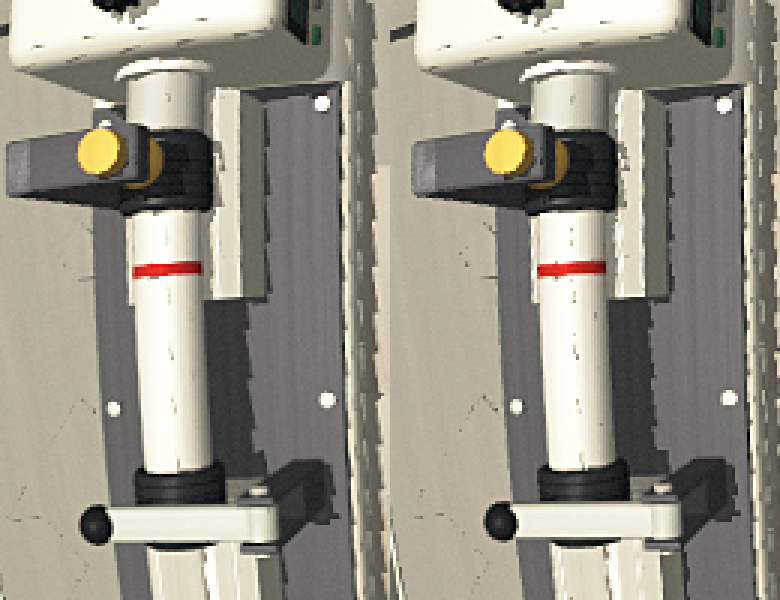

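The cell sits in the V with its right collar against the sleeve. The keeper lies across the left collar, and the other things on the bench are where they were. I'm handing in the job.

```bash
python3 -c "
from h import *
print(bot.job_done())"
```

```text
the job is handed in; nothing more can be done
None
```

The cell is loaded against the back stop with the keeper down on it, and I handed the job in at about 31 s. I don't have the verdict.

- **Laying in:** I took the cell from its stand and laid it in both V-blocks, its end about 12 mm short of the plunger by my fit. Contact came at the expected height, with 7 N upward and 2 N sideways. I let go once part-way through the push and took a new grip.
- **Pressing home:** Sliding took 7 to 8 N. At the stop the motion ended completely and the force rose to 15.5 N, so about 7.5 N was on the stop, a little over the 5 N asked. The steps near the stop were 3 to 4 mm/s.
- **Keeper:** I swung it down and pressed twice, to 10 N and then 22 N at the ball. It gave less than 1 mm more, so it is solidly down. The last reading was about 1 mm above the computed zero position, roughly 0.02 rad, within what I can measure. While swinging it over, the fingertips wedged briefly behind the ball at 9 N. I backed off and pressed from above.
- **Last checks:** The final picture shows the right collar at the sleeve, the keeper across the left collar, and no shift of the cell between the two presses. The robot was clear of everything. The stopper, bottle and box were found where they started; the tweezers' first detection was too poor to compare, but they look unmoved in the pictures and I never went near them.
- **What disagreed:** The bridge appeared about 5 mm farther right than the V-block fit predicted. It only gave more clearance.

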